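Clear the dry box and crack its sticky lid

ROBOT

A 7-joint arm with a two-finger parallel gripper is mounted at the origin on the work surface. World frame = base frame: x ahead of the robot, y to its left, z up, the work surface at z = 0. Lengths are in m, angles in rad, forces in N, time in s.
With the tool pointing down it reaches from about 0.4 to 0.9 m from the base axis. Payload 5.5 kg.
Tool frame: the origin (TCP) lies midway between the tips of the shut fingers; the grasp point (between the pads) lies 19 mm behind it; z points along the fingers, y is the line along which they close (so a half turn about z gives the same grasp; the last joint's range is limited). The gripper opens to 92 mm and grips with 3 to 60 N. Pads are 19 mm wide; open, the fingers measure 130 mm over their backs; the gripper's body (75 mm by 190 mm) begins 47 mm behind the grasp point.
Start: joints at [-1.077, 0.501, -0.427, 1.55, 0.221, 1.138, -0.21], TCP at [0.149, 0.633, 0.227] pointing down, gripper open.
Joint ranges: [-2.88, 2.88], [-0.31, 2.03], [-1.54, 1.56], [0.2, 2.42], [-1.41, 4.55], [0.19, 2.02], [-2.57, 2.57]. Speed limits (rad/s): [2.57, 2.57, 3.14, 3.14, 3.14, 3.14, 3.14].

INTERFACE

Orientations are given as a rotation vector (axis times angle).
In Python, from cell import readout, optics, ticket gives the robot as it stands.
- The arm moves only by the tool servo_tool, never from a script. Its argument "steps" is a list of rows, each a list of 3 entries, a list of its own where there are three numbers: the shift along the world's x, y, z in cm, then the turn, a rotation vector about the world's x, y, z in rad, then the finger opening in cm, from 0 to 9.18. A call has 1 to 8 rows; each row shifts and turns the commanded pose from where the row before left it; what a row does not reach is not made up. A row lasts 1/8 s, in which the tool goes at most 62.5 mm and 10.7 degrees, less where a joint would pass 70% of its speed; a pose out of reach is approached as far as the arm can. A call is refused whole if a number of a shift passes 6.25 or a number of a turn 0.188, either way. A call with a gripper value outside its range is refused whole. The fingers move at their own pace and stop on an object; "squeeze" is the grip in N (left out, the last holds). Time passes only in rows, so rows that do not move let the fingers close. It gives the time, the measured TCP pose, the force, the opening and the grip force at its end, in the units of the state.
- readout.get_obs(): the state, without advancing time (a new reading comes with each control period).
- optics.get_image(name): name is "side" or "top"; returns a dict with "pixels" (420x560x3 uint8, blue, green, red), "fx", "fy", "cx", "cy" (pixels), "dist_coeffs" ([k1, k2, p1, p2, k3] as OpenCV has them; the pictures are not rectified), "extrinsics" (4x4, takes a point from camera to world coordinates). Camera axes: x right, y down, z forward; pixel columns grow to the right and rows downward; lengths in m; the calibration is good to about 2 mm. A picture is of the moment at which its call begins. There is no depth.
- ticket.finish_job(): hands the job in; it is judged then, once.
The state is a dict: "t": time; "joint_pos": joint angles; "joint_vel": joint speeds; "joint_torque": joint torques, N m; "tcp_pos": TCP position; "ee_rot": TCP orientation; "force": force on the tool from outside, world axes, zero at the start; "torque": the same for the moment, N m; "grip_width": opening from 0.0 (shut) to 1.0 (fully open); "grasp_force": force on a finger pad.
Only numpy, scipy, OpenCV 4.12 (cv2) and the standard library are available. Lean on these libraries where they do the work, as an engineer would, in place of code of your own. Each camera call takes 0.05 s, during which the arm holds its last target. There are 200 camera calls.

TASK

On the polishing bench, take the red bar of polishing compound off the lid of the blue dry box and lay it flat along the middle of the narrow yellow ledge, then let go of it. Then take the lid's orange handle, pull the lid free of its sticky seal without letting it fly wide open, and finish while still holding it by the handle, still and slightly open, with the handle about 3 cm higher than when shut. Leave the other things on the bench where they are, and do not drop the bar.

Things in the scene. Friction and masses are not known exactly. Their poses are not given: they have to be found in the camera images.
- drybox: Blue box fixed to the bench, 220 mm along its x, 200 mm along its y; origin at the centre of its underside, z up, yaw varies. The lid's hinge is on its far (+x) rim. The shut lid is an aluminium frame with a clear window, 226 x 206 mm, 10 mm thick, its top 98 mm above the box's origin.
- lid_hinge (a point): Point on the lid's hinge axis, middle of the box's far rim, at 110, 0, 88 mm in the box's frame; the axis runs along the box's y. It does not move.
- lid: Lid with handle, 0.45 kg. Origin on the hinge axis, y along it, z up when shut. Opens about +y: the handle side rises; the tilt of its z axis is the opening (0 shut, 0.6 rad at most). The seal sticks: the upward pull at the handle peaks at 11 to 18 N at 2 to 6 mm of lift, then drops to about 3 N (weight) past 13 mm. 0.16 rad is 30 mm of lift. Let go, it sinks to below 15 mm of lift.
- lid_handle (a point): Orange bridge handle, part of the lid: a round bar of 12 mm diameter, 100 mm long along the lid's y, on a post at each end, 80 mm free between them. This point is the middle of the bar's axis: with the lid shut 34 mm above its top, at -75, 0, 132 mm in the box's frame (185 mm in front of the hinge axis, 44 mm above it). 28 mm free between bar and lid.
- compound_bar: Loose dark-red bar of polishing compound, 32 mm along its x, 110 mm along its y, 28 mm high, 0.14 to 0.28 kg; origin at the centre of its underside. It starts lying on the lid, between handle and hinge, roughly along the box's y.
- rest: Rest for the bar, fixed to the bench: a yellow ledge 24 mm wide along its x, 140 mm long along its y, its flat top 100 mm above the bench, on a thin dark post with a 90 x 120 x 8 mm foot. Origin at the centre of the foot's underside, below the middle of the ledge; z up, yaw varies. Box and rest may trade sides of the bench.
- polish_jar: Bystander: closed jar with green cap, 54 mm across, 60 mm high, standing; origin under its centre.
- buff_wheel: Bystander: spare pale buffing wheel lying flat, 100 mm across, 21 mm high; origin under its centre.
- wrench: Bystander: wrench lying at the left of the work.
- brush: Bystander: brush lying at the right of the work.

How it is judged:
By the outcome, as a careful person would: the job done as asked, in the order asked, and still so for the second after the job is handed in, while the arm keeps its last pose, push and grip.
It also fails if it takes over 53 s, if anything falls off the work surface, if the arm or the gripper's body presses on something with over 40 N, if the wrist force passes 120 N, or if a joint passes its speed limit or range.

## Working session

There is one attempt and no reset: what is moved stays moved. The work goes in short steps, Python scripts to look and compute and a tool call to move; the robot and the scene stay as the last step left them, time stands still between calls to the robot, and variables do not carry over. Pictures are saved under pics/ and viewed, at most 10 in all, crops included, and the job is handed in when it is done.

Besides the shell and the picture viewer there is one more tool, called after "Request:" in YAML: its name, and indented under it one key for each argument. servo_tool: Moves the arm, as the interface text tells. Its arguments: {"type":"object","properties":{"steps":{"type":"array"},"squeeze":{"type":"number"}},"required":["steps"]}

```bash
mkdir -p pics; python3 - <<'E'
from cell import readout, optics
import cv2,numpy as np
np.set_printoptions(precision=4,suppress=True)
for n in("top","side"):
    d=optics.get_image(n);cv2.imwrite(f"pics/{n}0.png",np.array(d["pixels"]))
    print(n,d["fx"],d["fy"],d["cx"],d["cy"],d["dist_coeffs"]);print(np.array(d["extrinsics"]))
o=readout.get_obs();print({k:np.round(v,4) for k,v in o.items()})
E
```

```text
top 481.87349270325313 481.87349270325313 291.1326235338014 215.96951089474197 [-0.1701  0.      0.      0.      0.    ]
[[-0.0108 -0.9904  0.1381  0.4053]
 [-0.9999  0.0104 -0.0036  0.0023]
 [ 0.0021 -0.1381 -0.9904  1.4142]
 [ 0.      0.      0.      1.    ]]
side 529.3998634519874 529.3998634519874 279.22392022781736 211.7678871841976 [-0.13  0.    0.    0.    0.  ]
[[ 0.9557 -0.1624  0.2455  0.2414]
 [-0.2944 -0.5398  0.7887 -1.0441]
 [ 0.0044 -0.826  -0.5636  0.8825]
 [ 0.      0.      0.      1.    ]]
{'t': np.float64(0.1), 'joint_pos': array([-1.0768,  0.5018, -0.4268,  1.5514,  0.2208,  1.1383, -0.2103]), 'joint_vel': array([ 0.0003, -0.0035,  0.0009, -0.0015, -0.    , -0.001 ,  0.0013]), 'joint_torque': array([ -0.0121, -56.7872,  -5.8392, -27.9916,  -0.0691,   0.0241,
         0.0001]), 'tcp_pos': array([0.1486, 0.6321, 0.2258]), 'ee_rot': array([-0.3616, -3.1204,  0.0028]), 'force': array([-0.2063, -1.6287,  0.3393]), 'torque': array([ 0.0065, -0.0165, -0.0155]), 'grasp_force': np.float64(0.0), 'grip_width': np.float64(0.9982)}
```

View pics/top0.png

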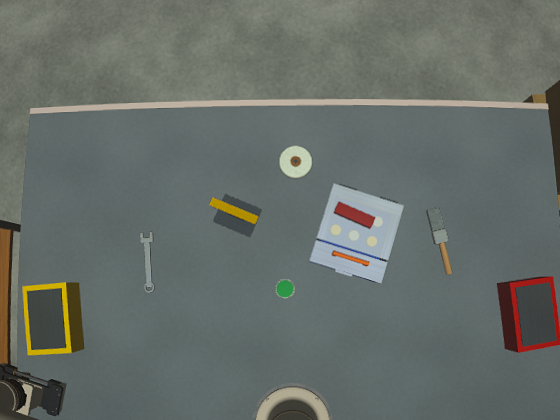

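View pics/side0.png

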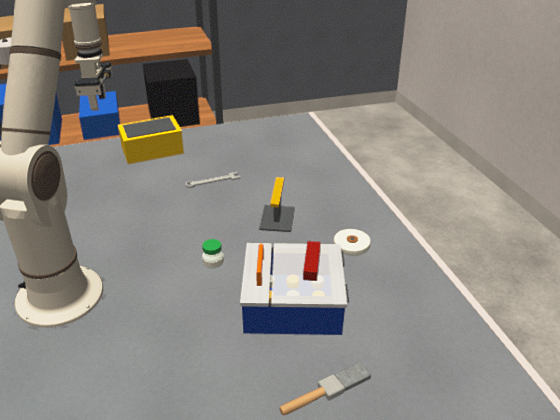

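The top view shows the rest at about (235,213), the box around (357,233) with the bar at (355,215) and the handle at (350,258), the jar at (285,289) and the wheel at (295,162). The side view agrees. Next I enlarge both.

```bash
python3 - <<'E'
import cv2
t=cv2.imread("pics/top0.png")[170:290,200:410];cv2.imwrite("pics/tc.png",cv2.resize(t,None,fx=3.8,fy=3.8,interpolation=cv2.INTER_CUBIC))
s=cv2.imread("pics/side0.png")[170:340,230:360];cv2.imwrite("pics/sc.png",cv2.resize(s,None,fx=3.5,fy=3.5,interpolation=cv2.INTER_CUBIC))
E
```

```text
(no output)
```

View pics/tc.png

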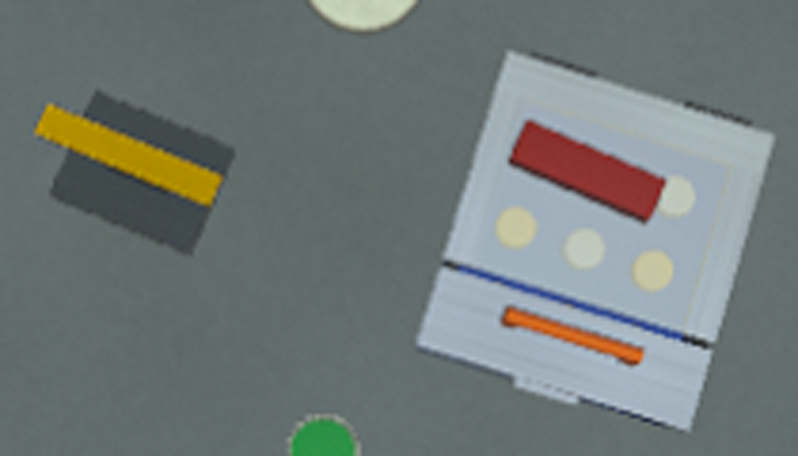

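View pics/sc.png

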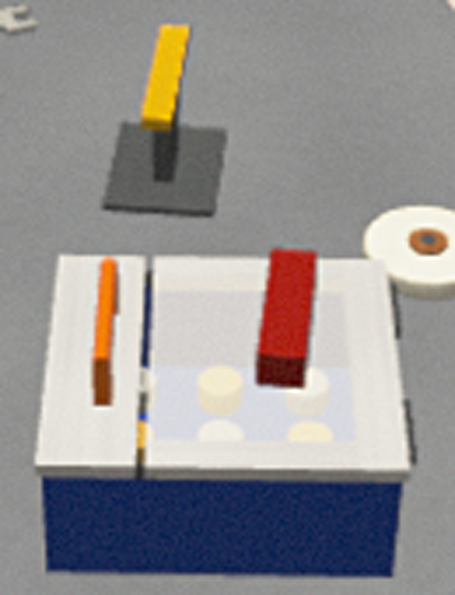

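The crops clearly show the lid, handle, bar-top and ledge corners. I'll back-project them onto their known heights.

```bash
cat > h.py <<'E'
import numpy as np,cv2
from cell import optics
def back(d,px,z):
    K=np.array([[d["fx"],0,d["cx"]],[0,d["fy"],d["cy"]],[0,0,1]]);E=np.array(d["extrinsics"])
    n=cv2.undistortPoints(np.array(px,float).reshape(-1,1,2),K,np.array(d["dist_coeffs"])).reshape(-1,2)
    r=np.c_[n,np.ones(len(n))]@E[:3,:3].T; o=E[:3,3]
    return o+r*((z-o[2])/r[:,2])[:,None]
E
python3 - <<'E'
from h import *
np.set_printoptions(precision=4,suppress=True)
S={"top":(3.8,200,170),"side":(3.5,230,170)}
P={"top":{"lid":(.098,[(507,50),(775,133),(690,432),(417,345)]),"bar":(.126,[(528,120),(666,180),(650,215),(512,157)]),
"handle":(.132,[(503,316),(643,355)]),"ledge":(.1,[(47,103),(222,178),(211,207),(36,131)]),"foot":(.008,[(97,90),(235,150),(192,255),(50,195)])},
"side":{"lid":(.098,[(387,257),(410,470),(37,465),(57,256)]),"bar":(.126,[(272,250),(316,252),(304,358),(258,355)]),
"handle":(.132,[(108,260),(102,372)]),"ledge":(.1,[(162,26),(189,26),(169,123),(142,121)])}}
for n in P:
    d=optics.get_image(n);s,u,v=S[n]
    for k,(z,p) in P[n].items():
        X=back(d,(np.array(p)+.5)/s-.5+[u,v],z)[:,:2]
        print(n,k,"mean",X.mean(0))
        for a,b in zip(X,np.roll(X,-1,0)): print("   ",a,"edge",np.linalg.norm(b-a),"ang",np.degrees(np.arctan2(*(b-a)[::-1])))
E
```

```text
top lid mean [ 0.5412 -0.1837]
    [ 0.6811 -0.1205] edge 0.20663808299736924 ang -107.91550896640341
    [ 0.6175 -0.3171] edge 0.22819251792790204 ang 161.98130813350787
    [ 0.4005 -0.2465] edge 0.20624282980812125 ang 71.52231514067029
    [ 0.4659 -0.0509] edge 0.2261685628512801 ang -17.916969839284995
top bar mean [ 0.5889 -0.1745]
    [ 0.624  -0.1317] edge 0.1074992152839326 ang -114.35220075716306
    [ 0.5797 -0.2296] edge 0.027908934259418254 ang 153.69024667157242
    [ 0.5547 -0.2172] edge 0.10660726115355118 ang 66.37568965839851
    [ 0.5974 -0.1196] edge 0.029247005671462267 ang -24.45561204498406
top handle mean [ 0.4695 -0.1592]
    [ 0.4839 -0.1102] edge 0.10222192166005105 ang -106.35028110142909
    [ 0.4551 -0.2083] edge 0.10222192166005105 ang 73.64971889857091
top ledge mean [0.606  0.1568]
    [0.6448 0.2171] edge 0.14037728934240679 ang -113.85267636552618
    [0.5881 0.0887] edge 0.022566321314524424 ang 159.23130653878803
    [0.567  0.0967] edge 0.1403835406607118 ang 65.96122729106168
    [0.6242 0.2249] edge 0.02211072928671029 ang -20.719386337578282
[... 708 characters left out ...]
0648341515
    [ 0.6258 -0.1319] edge 0.10925053166281073 ang -114.61818299049196
    [ 0.5803 -0.2312] edge 0.02869008022158413 ang 157.31602809911348
    [ 0.5538 -0.2201] edge 0.10844006623223414 ang 65.78952055974972
side handle mean [ 0.4715 -0.1607]
    [ 0.4881 -0.1074] edge 0.11167453681837569 ang -107.35591814959061
    [ 0.4548 -0.214 ] edge 0.11167453681837569 ang 72.64408185040939
side ledge mean [0.6078 0.1545]
    [0.6257 0.2244] edge 0.0223940821687349 ang -16.687284676209455
    [0.6472 0.2179] edge 0.14658799913671378 ang -113.50044448199954
    [0.5887 0.0835] edge 0.020832407620938156 ang 155.62264816553517
    [0.5697 0.0921] edge 0.14361939989369324 ang 67.06046617621331
```

Box: centre (0.542,−0.183), yaw −18°. Bar: (0.589,−0.175), long axis at 65.8°. Ledge: (0.607,0.156), long axis at 66.2°. I'll plan an arc over to the bar.

```bash
python3 - <<'E'
import numpy as np
a=np.radians(np.linspace(76.77,-16.58,18));r=np.linspace(.6493,.6145,18)
p=np.c_[r*np.cos(a),r*np.sin(a)]*100
print(np.round(np.diff(np.round(p,1),axis=0),1).tolist(), -1.763/17)
E
```

```text
[[5.9, -1.9], [5.7, -2.5], [5.4, -2.9], [5.1, -3.5], [4.7, -3.9], [4.3, -4.4], [3.8, -4.7], [3.4, -5.1], [2.8, -5.3], [2.4, -5.6], [1.7, -5.7], [1.3, -5.9], [0.6, -6.0], [0.1, -5.9], [-0.5, -5.9], [-1.1, -5.9], [-1.6, -5.6]] -0.10370588235294118
```

Request:
servo_tool:
  steps:
    - [[5.9,-1.9,0],[0,0,-0.104],9.1]
    - [[5.7,-2.5,0],[0,0,-0.104],9.1]
    - [[5.4,-2.9,0],[0,0,-0.104],9.1]
    - [[5.1,-3.5,0],[0,0,-0.104],9.1]
    - [[4.7,-3.9,0],[0,0,-0.104],9.1]
    - [[4.3,-4.4,0],[0,0,-0.104],9.1]
    - [[3.8,-4.7,0],[0,0,-0.104],9.1]
    - [[3.4,-5.1,0],[0,0,-0.104],9.1]
  squeeze: 30

```text
t: 1.2
tcp_pos: [0.5328, 0.3422, 0.2265]
ee_rot: [-1.596, -2.706, -0.0]
force: [0.9, 0.8, 0.1]
grip_width: 0.991
grasp_force: 0.0
```

Request:
servo_tool:
  steps:
    - [[2.8,-5.3,0],[0,0,-0.104],9.1]
    - [[2.4,-5.6,0],[0,0,-0.104],9.1]
    - [[1.7,-5.7,0],[0,0,-0.104],9.1]
    - [[1.3,-5.9,0],[0,0,-0.104],9.1]
    - [[0.6,-6.0,0],[0,0,-0.104],9.1]
    - [[0.1,-5.9,0],[0,0,-0.104],9.1]
    - [[-0.5,-5.9,0],[0,0,-0.104],9.1]
    - [[-1.1,-5.9,0],[0,0,-0.104],9.1]

```text
t: 2.2
tcp_pos: [0.6045, -0.12, 0.2266]
ee_rot: [2.553, 1.83, 0.0]
force: [1.1, -0.1, 0.1]
grip_width: 0.992
grasp_force: 0.0
```

Request:
servo_tool:
  steps:
    - [[-1.6,-5.6,0],[0,0,-0.1],9.1]
    - [[0,0,0],[0,0,0],9.1]
    - [[0,0,0],[0,0,0],9.1]

```text
t: 2.58
tcp_pos: [0.5886, -0.1737, 0.2266]
ee_rot: [-2.638, -1.704, -0.001]
force: [1.3, 0.2, -0.0]
grip_width: 0.988
grasp_force: 0.0
```

```bash
cat >> h.py <<'E'
from scipy.spatial.transform import Rotation as R
from cell import readout
def st():
    o=readout.get_obs();M=R.from_rotvec(o["ee_rot"]).as_matrix()
    print("t",round(o["t"],2),"p",np.round(o["tcp_pos"],4),"closeang",np.round(np.degrees(np.arctan2(M[1,1],M[0,1])),2),"z",np.round(M[:,2],3),"F",np.round(o["force"],1),"w",round(o["grip_width"]*9.18,2),"g",round(o["grasp_force"],1),"q",np.round(o["joint_pos"],2))
    return o
E
python3 -c "
from h import *
st()"
```

```text
t 2.58 p [ 0.5886 -0.1737  0.2266] closeang -24.28 z [-0.     0.001 -1.   ] F [ 1.3  0.2 -0. ] w 9.07 g 0.0 q [ 0.08  0.41  0.21  1.66 -0.09  1.08 -0.1 ]
```

Request:
servo_tool:
  steps:
    - [[0,-0.15,-5],[0,0,0],6]
    - [[0,0,-4.5],[0,0,0],6]
    - [[0,0,-2],[0,0,0],6]
    - [[0,0,-0.8],[0,0,0],6]
    - [[0,0,0],[0,0,0],6]
    - [[0,0,0],[0,0,0],6]

```text
t: 3.32
tcp_pos: [0.59, -0.176, 0.1054]
ee_rot: [2.637, 1.703, 0.003]
force: [0.8, -1.0, -0.2]
grip_width: 0.653
grasp_force: 0.0
```

Request:
servo_tool:
  steps:
    - [[0,0,0],[0,0,0],2.5]
    - [[0,0,0],[0,0,0],2.5]
    - [[0,0,0],[0,0,0],2.5]
    - [[0,0,0],[0,0,0],2.5]
    - [[0,0,0],[0,0,0],2.5]
    - [[0,0,0],[0,0,0],2.5]

```text
t: 4.08
tcp_pos: [0.5886, -0.1757, 0.1039]
ee_rot: [-2.639, -1.704, -0.0]
force: [-1.3, 0.7, 3.4]
grip_width: 0.342
grasp_force: 30.0
```

```bash
python3 -c "
from h import *
st()"
```

```text
t 4.08 p [ 0.5886 -0.1757  0.1039] closeang -24.29 z [-0.  0. -1.] F [-1.3  0.7  3.4] w 3.14 g 30.0 q [ 0.1   0.55  0.19  1.76 -0.13  0.85 -0.07]
```

Request:
servo_tool:
  steps:
    - [[0,0,0.5],[0,0,0],2.5]
    - [[0,0,1],[0,0,0],2.5]
    - [[0,0,2],[0,0,0],2.5]
    - [[0,0,3],[0,0,0],2.5]
    - [[0,0,3],[0,0,0],2.5]
    - [[0,0,1],[0,0,0],2.5]
    - [[0,0,0],[0,0,0],2.5]
  squeeze: 35

```text
t: 4.95
tcp_pos: [0.5892, -0.1758, 0.2098]
ee_rot: [2.638, 1.704, 0.002]
force: [-0.6, -0.2, -3.1]
grip_width: 0.347
grasp_force: 35.0
```

```bash
python3 -c "
from h import *
st()"
```

```text
t 4.95 p [ 0.5892 -0.1758  0.2098] closeang -24.29 z [ 0.002 -0.    -1.   ] F [-0.6 -0.2 -3.1] w 3.19 g 35.0 q [ 0.09  0.42  0.21  1.68 -0.1   1.05 -0.1 ]
```

Request:
servo_tool:
  steps:
    - [[0,2,0],[0,0,0.01],2.5]
    - [[0.3,4,0],[0,0,0],2.5]
    - [[0.3,5.3,0],[0,0,0],2.5]
    - [[0.3,5.5,0],[0,0,0],2.5]
    - [[0.3,5.5,0],[0,0,0],2.5]
    - [[0.3,5,0],[0,0,0],2.5]
    - [[0.3,3.8,0],[0,0,0],2.5]
    - [[0,2,0],[0,0,0],2.5]

```text
t: 5.95
tcp_pos: [0.6048, 0.1598, 0.2071]
ee_rot: [-2.624, -1.723, 0.003]
force: [0.3, -1.2, -1.8]
grip_width: 0.344
grasp_force: 35.0
```

Request:
servo_tool:
  steps:
    - [[0,0,-1],[0,0,0],2.5]
    - [[0,0,-2],[0,0,0],2.5]
    - [[0,0,-2.5],[0,0,0],2.5]
    - [[0,0,-1],[0,0,0],2.5]
    - [[0,0,0],[0,0,0],2.5]
    - [[0,0,0],[0,0,0],2.5]

```text
t: 6.7
tcp_pos: [0.6074, 0.1547, 0.1446]
ee_rot: [2.631, 1.716, 0.002]
force: [-0.6, 0.7, -0.4]
grip_width: 0.343
grasp_force: 35.0
```

```bash
python3 -c "
from h import *
st()
t=optics.get_image('top')['pixels'][160:260,160:310]
s=optics.get_image('side')['pixels'][150:250,220:370]
im=np.hstack([t,s]);cv2.imwrite('pics/p1.png',cv2.resize(np.vstack([t,s]),None,fx=3,fy=3,interpolation=cv2.INTER_CUBIC))"
```

```text
t 6.7 p [0.6074 0.1547 0.1446] closeang -23.77 z [ 0.001  0.    -1.   ] F [-0.6  0.7 -0.4] w 3.15 g 35.0 q [-0.37  0.51  0.1   1.7  -0.06  0.93 -0.66]
```

View pics/p1.png

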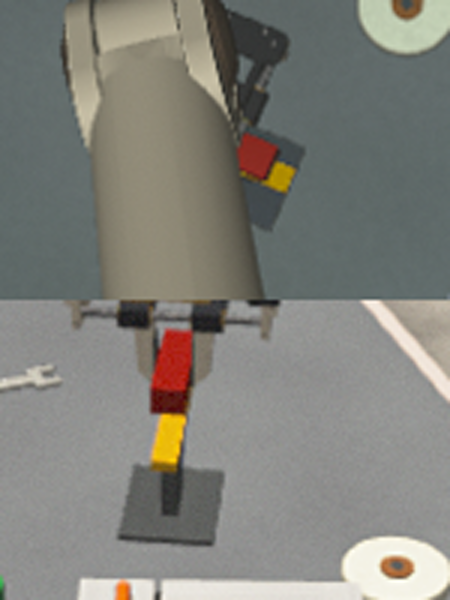

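The bar is held above the ledge, aligned with it and centred (side crop: bar (170,372) over ledge (168,442)). Next I lower it.

Request:
servo_tool:
  steps:
    - [[0,0.1,-1.5],[0,0,0],2.5]
    - [[0,0,-1.3],[0,0,0],2.5]
    - [[0,0,-0.6],[0,0,0],2.5]
    - [[0,0,-0.3],[0,0,0],2.5]
    - [[0,0,0],[0,0,0],2.5]
    - [[0,0,0],[0,0,0],2.5]

```text
t: 7.55
tcp_pos: [0.607, 0.1564, 0.107]
ee_rot: [2.63, 1.717, 0.001]
force: [0.1, -0.5, -2.0]
grip_width: 0.345
grasp_force: 35.0
```

Request:
servo_tool:
  steps:
    - [[0,0,-0.1],[0,0,0],2.5]
    - [[0,0,0],[0,0,0],2.5]
    - [[0,0,0],[0,0,0],2.5]

```text
t: 7.92
tcp_pos: [0.607, 0.1564, 0.106]
ee_rot: [2.63, 1.717, 0.001]
force: [-0.1, 0.5, -0.6]
grip_width: 0.348
grasp_force: 35.0
```

Request:
servo_tool:
  steps:
    - [[0,0,-0.1],[0,0,0],2.5]
    - [[0,0,0],[0,0,0],2.5]
    - [[0,0,0],[0,0,0],2.5]

```text
t: 8.3
tcp_pos: [0.607, 0.1564, 0.106]
ee_rot: [2.631, 1.717, 0.001]
force: [-2.4, -0.3, 6.6]
grip_width: 0.348
grasp_force: 35.0
```

Contact came at the predicted height. I'll release gently and rise.

Request:
servo_tool:
  steps:
    - [[0,0,0],[0,0,0],3.6]
    - [[0,0,0],[0,0,0],5]
    - [[0,0,0],[0,0,0],5.5]
    - [[0,0,0],[0,0,0],5.5]
    - [[0,0,0],[0,0,0],5.5]

```text
t: 8.93
tcp_pos: [0.6066, 0.1563, 0.1046]
ee_rot: [-2.631, -1.717, 0.0]
force: [0.3, -0.1, 0.5]
grip_width: 0.595
grasp_force: 0.0
```

Request:
servo_tool:
  steps:
    - [[0,0,0.5],[0,0,0],5.5]
    - [[0,0,1.5],[0,0,0],5.5]
    - [[0,0,3],[0,0,0],5.5]
    - [[0,0,5],[0,0,0],5]
    - [[0,0,2],[0,0,0],5]
    - [[0,0,0],[0,0,0],5]

```text
t: 9.68
tcp_pos: [0.6084, 0.1567, 0.2281]
ee_rot: [2.629, 1.717, 0.009]
force: [-0.2, -0.8, -0.5]
grip_width: 0.547
grasp_force: 0.0
```

```bash
python3 - <<'E'
from h import *
o=st()
b=R.from_euler('z',-18.1,degrees=True).as_matrix()
h=np.array([.5424,-.1834,0])+b@[-.075,0,.132]
d=h+[0,0,.08]-o["tcp_pos"]; print("handle",h,"shift cm to 8cm above",np.round(d*100,1),"yaw",np.radians(-18.1+23.75))
E
```

```text
t 9.68 p [0.6084 0.1567 0.2281] closeang -23.73 z [ 0.006  0.002 -1.   ] F [-0.2 -0.8 -0.5] w 5.02 g 0.0 q [-0.37  0.42  0.11  1.63 -0.05  1.09 -0.67]
handle [ 0.47111132 -0.16009927  0.132     ] shift cm to 8cm above [-13.7 -31.7  -1.6] yaw 0.09861110273767959
```

Request:
servo_tool:
  steps:
    - [[-1,-2.5,0],[0,0,0.02],5]
    - [[-2,-4.6,0],[0,0,0.02],5]
    - [[-2.4,-5.5,0],[0,0,0.02],5]
    - [[-2.4,-5.5,0],[0,0,0.02],5]
    - [[-2.3,-5.5,0],[0,0,0.02],5]
    - [[-2,-4.5,0],[0,0,0],5]
    - [[-1.5,-3.5,-1.2],[0,0,0],5]
    - [[0,0,0],[0,0,0],5]

```text
t: 10.68
tcp_pos: [0.4675, -0.1628, 0.2111]
ee_rot: [-2.546, -1.837, 0.005]
force: [0.6, 0.2, 0.3]
grip_width: 0.543
grasp_force: 0.0
```

Request:
servo_tool:
  steps:
    - [[0,0,0],[0,0,0],5]
    - [[0,0,0],[0,0,0],5]

```text
t: 10.92
tcp_pos: [0.4712, -0.1583, 0.2125]
ee_rot: [-2.539, -1.849, -0.0]
force: [-0.2, 0.1, 0.1]
grip_width: 0.543
grasp_force: 0.0
```

```bash
python3 -c "
from h import *
st()
t=optics.get_image('top')['pixels'][170:290,190:410]
s=optics.get_image('side')['pixels'][150:340,220:370]
c=np.zeros((190,370,3),np.uint8);c[:120,:220]=t;c[:,220:]=s
cv2.imwrite('pics/p2.png',cv2.resize(c,None,fx=2.15,fy=2.15,interpolation=cv2.INTER_CUBIC))"
```

```text
t 10.93 p [ 0.4712 -0.1583  0.2125] closeang -17.86 z [-0.     0.001 -1.   ] F [-0.2  0.1  0.1] w 4.98 g 0.0 q [ 0.06  0.21  0.24  1.96 -0.06  0.97  0.02]
```

View pics/p2.png

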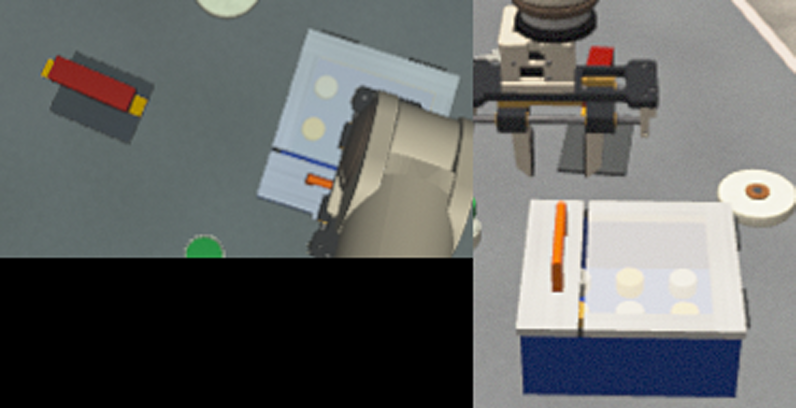

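The bar lies flat and centred on the ledge (crop (95,82)), and the gripper is over the handle. Next I descend and grip.

Request:
servo_tool:
  steps:
    - [[0,-0.2,-3],[0,0,0],5]
    - [[0,0,-4],[0,0,0],5]
    - [[0,0,-2],[0,0,0],5]
    - [[0,0,-0.9],[0,0,0],5]
    - [[0,0,0],[0,0,0],5]
    - [[0,0,0],[0,0,0],5]

```text
t: 11.78
tcp_pos: [0.4715, -0.1618, 0.1147]
ee_rot: [2.54, 1.846, 0.002]
force: [0.5, -0.6, 0.1]
grip_width: 0.544
grasp_force: 0.0
```

Request:
servo_tool:
  steps:
    - [[0,0,0],[0,0,0],3]
    - [[0,0,0],[0,0,0],2]
    - [[0,0,0],[0,0,0],1]
    - [[0,0,0],[0,0,0],0.6]
    - [[0,0,0],[0,0,0],0.6]
    - [[0,0,0],[0,0,0],0.6]
    - [[0,0,0],[0,0,0],0.6]
    - [[0,0,0],[0,0,0],0.6]
  squeeze: 45

```text
t: 12.78
tcp_pos: [0.4691, -0.1612, 0.1136]
ee_rot: [-2.539, -1.845, 0.003]
force: [-4.3, 1.2, 5.6]
grip_width: 0.113
grasp_force: 45.0
```

```bash
python3 - <<'E'
from h import *
o=st()
b=R.from_euler('z',-18.1,degrees=True)
hg=np.array([.5424,-.1834,0])+b.apply([.11,0,.088])
ax=b.apply([0,1,0]); print("axis",ax)
p0=o["tcp_pos"]
for th in (.01,.02,.03,.04,.06,.08,.1,.12,.14,.16,.166):
    print(th,np.round((hg+R.from_rotvec(ax*th).apply(p0-hg)-p0)*100,2), round(18.5*np.sin(th)+4.4*(np.cos(th)-1),2))
E
```

```text
t 12.78 p [ 0.4691 -0.1612  0.1136] closeang -18.0 z [-0.003  0.001 -1.   ] F [-4.3  1.2  5.6] w 1.04 g 45.0 q [ 0.09  0.36  0.23  2.04 -0.12  0.76  0.07]
axis [0.31067643 0.95051573 0.        ]
0.01 [ 0.03 -0.01  0.19] 0.18
0.02 [ 0.05 -0.02  0.37] 0.37
0.03 [ 0.08 -0.03  0.56] 0.55
0.04 [ 0.11 -0.04  0.74] 0.74
0.06 [ 0.18 -0.06  1.11] 1.1
0.08 [ 0.25 -0.08  1.48] 1.46
0.1 [ 0.33 -0.11  1.85] 1.82
0.12 [ 0.42 -0.14  2.22] 2.18
0.14 [ 0.51 -0.17  2.58] 2.54
0.16 [ 0.61 -0.2   2.94] 2.89
0.166 [ 0.65 -0.21  3.05] 3.0
```

The handle is gripped. I'll ease the lid through the seal along its arc in small steps.

Request:
servo_tool:
  steps:
    - [[-0.1,0,0.1],[0.0015,0.005,0],0.6]
    - [[0.01,0,0.1],[0.0015,0.005,0],0.6]
    - [[0.01,-0.01,0.1],[0.0015,0.005,0],0.6]
    - [[0.01,0,0.1],[0.0015,0.005,0],0.6]
    - [[0.02,-0.01,0.1],[0.0015,0.005,0],0.6]
    - [[0.01,0,0.1],[0.0015,0.005,0],0.6]
    - [[0.02,-0.01,0.1],[0.0015,0.005,0],0.6]
    - [[0.02,0,0.1],[0.0015,0.005,0],0.6]
  squeeze: 55

```text
t: 13.78
tcp_pos: [0.4705, -0.1618, 0.1223]
ee_rot: [-2.514, -1.827, 0.039]
force: [-1.3, 3.8, -4.8]
grip_width: 0.115
grasp_force: 55.0
```

Request:
servo_tool:
  steps:
    - [[0.02,-0.01,0.1],[0.0015,0.005,0],0.6]
    - [[0.02,0,0.1],[0.0015,0.005,0],0.6]
    - [[0.02,-0.01,0.1],[0.0015,0.005,0],0.6]
    - [[0.02,0,0.1],[0.0015,0.005,0],0.6]
    - [[0.02,-0.01,0.1],[0.0015,0.005,0],0.6]
    - [[0.02,0,0.1],[0.0015,0.005,0],0.6]
    - [[0.02,-0.01,0.1],[0.0015,0.005,0],0.6]
    - [[0.02,0,0.1],[0.0015,0.005,0],0.6]

```text
t: 14.78
tcp_pos: [0.4721, -0.1623, 0.1301]
ee_rot: [-2.486, -1.807, 0.078]
force: [-2.6, 4.3, -1.5]
grip_width: 0.118
grasp_force: 55.0
```

```bash
python3 -c "
from h import *
st()"
```

```text
t 14.78 p [ 0.4721 -0.1623  0.1301] closeang -18.0 z [-0.081  0.024 -0.996] F [-2.6  4.3 -1.5] w 1.08 g 55.0 q [ 0.09  0.39  0.23  1.96 -0.11  0.9   0.06]
```

Request:
servo_tool:
  steps:
    - [[0.05,0,0.2],[0.003,0.01,0],0.6]
    - [[0.05,0,0.2],[0.003,0.01,0],0.6]
    - [[0.05,0,0.2],[0.003,0.01,0],0.6]
    - [[0.05,0,0.2],[0.003,0.01,0],0.6]
    - [[0.05,0,0.2],[0.003,0.01,0],0.6]
    - [[0.05,0,0.2],[0.003,0.01,0],0.6]
    - [[0.05,0,0.2],[0.003,0.01,0],0.6]
    - [[0,0,0],[0,0,0],0.6]

```text
t: 15.78
tcp_pos: [0.4757, -0.1635, 0.1439]
ee_rot: [-2.439, -1.771, 0.145]
force: [-5.4, -1.5, -1.4]
grip_width: 0.112
grasp_force: 55.0
```

Request:
servo_tool:
  steps:
    - [[0,0,0],[0,0,0],0.6]
    - [[0,0,0],[0,0,0],0.6]
    - [[0,0,0],[0,0,0],0.6]
    - [[0,0,0],[0,0,0],0.6]

```text
t: 16.27
tcp_pos: [0.4757, -0.1635, 0.1438]
ee_rot: [-2.439, -1.771, 0.144]
force: [-5.1, -1.9, -2.4]
grip_width: 0.113
grasp_force: 55.0
```

```bash
python3 -c "
from h import *
o=st();print(np.round(o['joint_vel'],3))
t=optics.get_image('top')['pixels'][140:290,190:410]
s=optics.get_image('side')['pixels'][150:340,220:370]
c=np.zeros((190,370,3),np.uint8);c[:150,:220]=t;c[:,220:]=s
cv2.imwrite('pics/p3.png',cv2.resize(c,None,fx=2.15,fy=2.15,interpolation=cv2.INTER_CUBIC))"
```

```text
t 16.27 p [ 0.4757 -0.1635  0.1438] closeang -18.05 z [-0.149  0.044 -0.988] F [-5.1 -1.9 -2.4] w 1.04 g 55.0 q [ 0.09  0.42  0.23  1.88 -0.11  1.02  0.06]
[ 0.001  0.001  0.    -0.    -0.001 -0.001 -0.001]
```

View pics/p3.png

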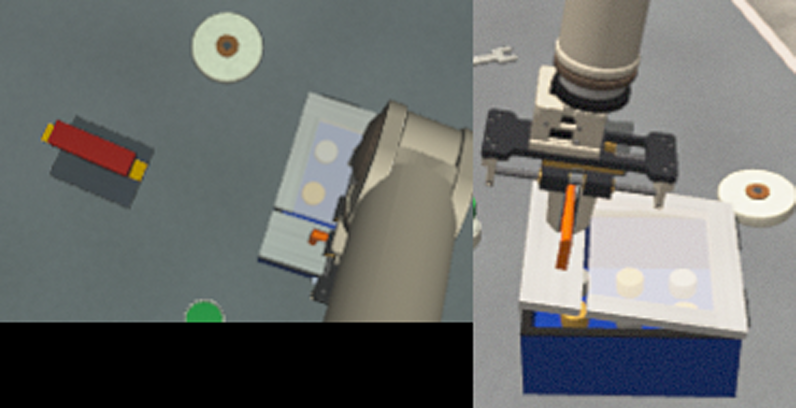

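The lid is open about 30 mm with the handle still gripped and the arm still. The bar rests on the ledge at crop (92,148), so I'm handing in.

```bash
python3 -c "
from cell import ticket
print(ticket.finish_job())"
```

```text
the job is handed in; nothing more can be done
None
```

The job is handed in at about 16 s of the 53 s: the bar lies flat and centred on the yellow ledge, and the arm is still holding the lid by its handle, about 3 cm up and not moving.

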